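# Set the large belt pulley to its timing pointer

## Robot

A 6-joint arm with a two-finger parallel gripper is mounted at the origin on the work surface. World frame = base frame: x ahead of the robot, y to its left, z up, the work surface at z = 0. Lengths are in m, angles in rad, forces in N, time in s.
With the tool pointing down it reaches from about 0.4 to 0.825 m from the base axis. Payload 7 kg.
Tool frame: the origin (TCP) lies midway between the tips of the shut fingers; the grasp point (between the pads) lies 19 mm behind it; z points along the fingers, y is the line along which they close (so a half turn about z gives the same grasp; the last joint's range is limited). The gripper opens to 88 mm and grips with 3 to 60 N. Pads are 19 mm wide; open, the fingers measure 130 mm over their backs; the gripper's body (78 mm by 193 mm) begins 47 mm behind the grasp point.
Start: joints at [-0.94, 0.359, 0.012, 0, -1.224, -0.288], TCP at [0.227, -0.636, 0.227] pointing down, gripper open.
Joint ranges: [-3.07, 3.07], [-1.43, 2.12], [-1.02, 1.25], [-3.03, 1.67], [-3.05, -0], [-3.03, 3.03]. Speed limits (rad/s): [2.39, 2.39, 3.01, 3.14, 3.14, 3.14].

## Interface

Orientations are given as [roll, pitch, yaw] about the fixed x, y, z axes, in that order (R = Rz(yaw) Ry(pitch) Rx(roll)).
In Python, from station import monitor, viewer, arm gives the robot as it stands.
- The arm moves only by the tool move_arm, never from a script. Its argument "deltas" is a list that holds one entry, the list of rows, each a list of 7 numbers: the turn, a rotation vector about the tool's x, y, z in degrees, then the shift along the tool's x, y, z in m, then the finger opening in m, from 0 to 0.0876. A call has 1 to 12 rows; each row is the pose to reach, as a shift and turn from the pose commanded when the call began, along the tool's axes at that moment; what a row does not reach only later rows make up. A row lasts 1/12 s, in which the tool goes at most 41.7 mm and 7.16 degrees, less where a joint would pass 70% of its speed; a pose out of reach is approached as far as the arm can. A call with a gripper value outside its range is refused whole. The fingers move at their own pace and stop on an object; "force" is the grip in N (left out, the last holds). Time passes only in rows, so rows that repeat a pose let the fingers close. It gives the time, the measured TCP pose, the force and the opening at its end, in the units of the state.
- monitor.get_state(): the state, without advancing time (a new reading comes with each control period).
- viewer.grab_frame(name): name is "side" or "top" or "wrist"; returns a dict with "frame" (480x640x3 uint8, blue, green, red), "vfov" (degrees; the focal length in pixels is half the picture's height over the tangent of half this angle, whatever the lens; pixels are square), "cx", "cy" (the principal point, pixels), "xyz" and "orientation" of the camera in the world; the wrist camera has in their place "hand_eye" (4x4, takes a point from camera to tool coordinates, whose origin is the TCP and whose axes are the flange's). Camera axes: x right, y down, z forward; pixel columns grow to the right and rows downward; lengths in m; the calibration is good to about 2 mm. The wrist camera is an equidistant fisheye: a pixel r from the principal point sees the ray r / f radians off the axis. A picture is of the moment at which its call begins: read the wrist's pose just before it. There is no depth.
- arm.job_done(): hands the job in, once; it reports no verdict.
The state is a dict: "t": time; "q": joint angles; "qd": joint speeds; "joint_efforts": joint torques, N m; "eef_pos": TCP position; "ee_rot": TCP orientation; "force": force on the tool from outside, world axes, zero at the start; "moment": the same for the moment, N m; "width": finger opening in m.
Only numpy, scipy, OpenCV 4.12 (cv2) and the standard library are available. Lean on these libraries where they do the work, as an engineer would, in place of code of your own. Each camera call takes 0.05 s, during which the arm holds its last target. There are 200 camera calls.

## Task

Two toothed belt pulleys lie flat on white mounts on the lab bench, ready for their belt. Turn the larger pulley by its rim until the line engraved on it faces the steel pointer fixed beside it on its own mount, then let go. Leave the small pulley at the angle it is set to.

Things in the scene. Friction and masses are not known exactly. Their poses are not given: they have to be found in the camera images.
- large_pulley: Larger toothed aluminium pulley, flat, 150 mm across, 46 high, open pocket on top. Rim: a wall 12 mm thick (radius 63 to 75), 38 above the pocket floor, top 86 above the bench. Origin: on the upright axis at the underside, 40 above the bench; z up, x towards the engraved line. Turns either way, friction 2 N at the rim, stays where left. The middle cap (radius 18, 81 above the bench) is fixed.
- large_mark (a point): Point on the larger pulley's engraved line, a dark line 7 mm wide running from the middle over the pocket floor, up inside the rim and across its top. The point is on the rim's top, mid-wall, 69 mm from the axis, and turns with the pulley. It starts 35 to 85 degrees counter-clockwise (from above) of the pointer.
- large_pointer (a point): Tip of the dark steel cone aimed at the axis from the larger pulley's mount: 80 mm from the axis (5 off the rim), 78 above the bench; its post, 22 wide, stands 96 to 108 from the axis and is as high as the rim. The white mount is fixed, top 35 above the bench, reaching 88 mm from the axis away from the pointer, 112 towards it, 90 to either side.
- small_mark (a point): Point on the engraved line of the small pulley, to be left alone: same make, 90 mm across, 30 high, rim 8 thick, on a smaller fixed white mount (150 by 130 mm) with its own pointer. The point is on top of its rim, 41 mm from its axis, 70 above the bench; it turns as easily.

How it is judged:
At the end, for the whole second after the job is handed in: The larger pulley is at rest and its engraved line faces its pointer: seen from the axis, the pointer's tip lies within 10 degrees (13.9 mm sideways at the tip) of the line, on the same side of the axis (y of large_pointer in the frame of large_pulley between -0.0139 and 0.0139 m and x of large_pointer in the frame of large_pulley above 0 m and angular speed of large_pulley below 0.05 rad/s); the robot touches nothing.
It fails at once if the small pulley is turned (its mark moves more than 10 mm, about 14 degrees) (distance of small_mark from where it was at the start of the episode above 0.01 m).
It also fails if it takes over 38 s, if anything falls off the work surface, if the arm or the gripper's body presses on something with over 40 N, if the wrist force passes 120 N, or if a joint passes its speed limit or range.

## Working session

There is one attempt and no reset: what is moved stays moved. The work goes in short steps, Python scripts to look and compute and a tool call to move; the robot and the scene stay as the last step left them, time stands still between calls to the robot, and variables do not carry over. Pictures are saved under pics/ and viewed, on a budget of 10 in all, crops included, one or two more only if the job needs it, and the job is handed in when it is done.

Besides the shell and the picture viewer there is one more tool, called after ">>>" in YAML: its name, and indented under it one key for each argument. move_arm: Moves the arm, as the interface text tells. Its arguments: {"type":"object","properties":{"deltas":{"type":"array","items":{"type":"array","items":{"type":"array","items":{"type":"number"}}}},"force":{"type":"number"}},"required":["deltas"]}

```bash
ls; mkdir -p pics; python3 - <<'E'
from station import monitor, viewer, arm
import cv2
print(monitor.get_state())
for n in ("top","side"):
    f=viewer.grab_frame(n); cv2.imwrite(f"pics/{n}0.png",f["frame"]); print({k:v for k,v in f.items() if k!="frame"})
E
```

```text
pics
{'t': 0.0, 'q': array([-9.39935353e-01,  3.59372739e-01,  1.10456847e-02, -3.59910513e-04,
       -1.22410664e+00, -2.88093732e-01]), 'qd': array([-1.98169602e-03, -1.53852380e-03,  9.82033395e-05, -5.92267548e-07,
       -9.08582813e-04, -2.18104032e-03]), 'joint_efforts': array([ 1.08488846e-04, -5.82706475e+01,  2.93060589e+01,  6.99741259e+00,
        6.76023628e-03, -2.32443081e-04]), 'eef_pos': array([ 0.22666535, -0.63527172,  0.22562435]), 'ee_rot': array([ 3.13992663e+00, -1.40869671e-04, -2.79894786e+00]), 'force': array([-0.19640566,  0.32276937, -0.37341811]), 'moment': array([-0.0515713 ,  0.01486044,  0.05825336]), 'width': 0.08741604010999146}
{'vfov': 51.745043014927205, 'cx': 313.9857860334937, 'cy': 238.25729889814642, 'xyz': array([0.4233129 , 0.00744779, 0.95127762]), 'orientation': array([-2.94944813, -0.00681595, -1.57734581])}
{'vfov': 42.2075189742843, 'cx': 327.16206448213194, 'cy': 239.04314953609946, 'xyz': array([0.21676523, 0.61646346, 0.68199939]), 'orientation': array([-2.2446572 ,  0.02257638, -2.59699128])}
```

View pics/top0.png

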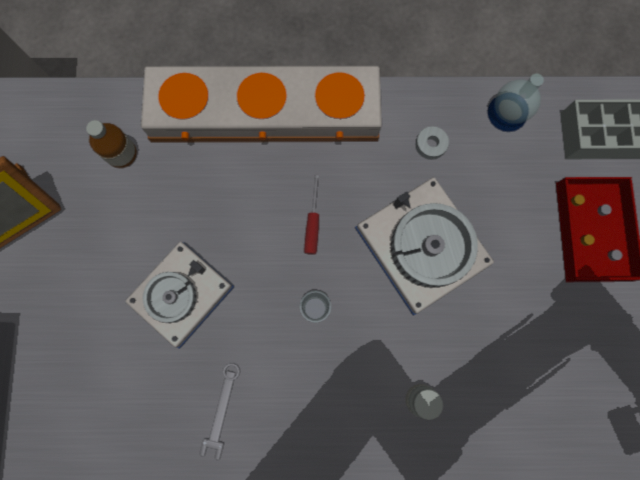

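The top view shows the large pulley with its axis at about (433,244), its pointer at the upper left near (405,204), and its line pointing left to about (396,252). I'll zoom in and compute positions.

```bash
cat >h.py <<'E'
import numpy as np, cv2
from scipy.spatial.transform import Rotation as R
from station import monitor, viewer, arm
def ray(f,uv,z):
    fl=240/np.tan(np.radians(f["vfov"]/2))
    d=R.from_euler("xyz",f["orientation"]).apply([(uv[0]-f["cx"])/fl,(uv[1]-f["cy"])/fl,1])
    return f["xyz"]+d*(z-f["xyz"][2])/d[2]
def pix(f,p):
    fl=240/np.tan(np.radians(f["vfov"]/2))
    c=R.from_euler("xyz",f["orientation"]).inv().apply(np.array(p)-f["xyz"])
    return c[:2]/c[2]*fl+[f["cx"],f["cy"]]
E
python3 - <<'E'
from h import *
f=viewer.grab_frame("top"); im=f["frame"]
g=cv2.cvtColor(im,cv2.COLOR_BGR2GRAY)
cv2.imwrite("pics/crop1.png",cv2.resize(im[165:325,345:505],None,fx=3.7,fy=3.7,interpolation=cv2.INTER_CUBIC))
m=np.zeros_like(g); m[165:325,345:505]=(g[165:325,345:505]<70)*255
n,l,s,c=cv2.connectedComponentsWithStats(m)
for i in range(1,n):
    if s[i,4]>5: print(s[i],c[i])
for uv in [(433,244),(396,252),(409,208)]: print(uv,ray(f,uv,.086))
E
```

```text
[431 182   4   4  13] [432.61538462 183.38461538]
[393 192  17  16 168] [401.60714286 200.26785714]
[417 210  54  63 423] [456.39716312 232.69739953]
[391 223  49  64 348] [404.25       260.97413793]
[364 224   3   4   9] [365.11111111 225.33333333]
[355 226  60  89 314] [384.62738854 270.43949045]
[422 240  14  16  59] [426.22033898 249.33898305]
[431 240   9   8  51] [434.94117647 243.39215686]
[485 258   4   4  14] [486.5        259.71428571]
[417 303   3   4  10] [418.  304.2]
(433, 244) [ 0.58008776 -0.21136634  0.086     ]
(396, 252) [ 0.56601653 -0.1448677   0.086     ]
(409, 208) [ 0.64635755 -0.17143991  0.086     ]
```

View pics/crop1.png

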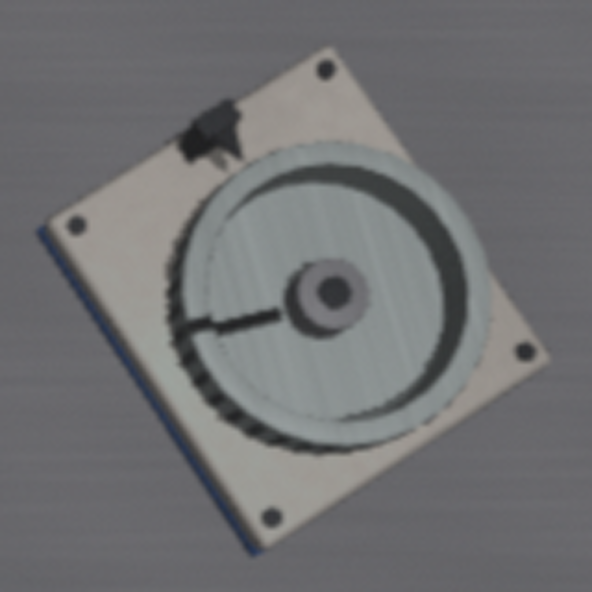

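View pics/side0.png

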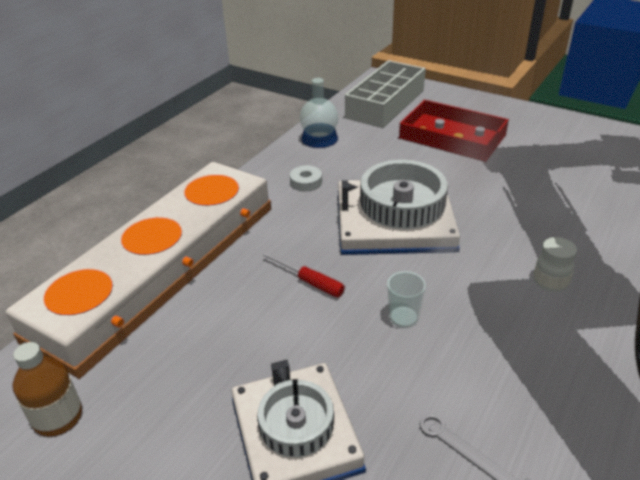

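The crop puts the cap at (334,293), the line on the rim at about (200,325) and the cone tip at (241,158). The side view agrees, with the post standing to the left. My plan is to straddle the rim wall well clear of the pointer, grip it lightly, and sweep clockwise.

```bash
cat >>h.py <<'E'
def ang(v): return np.degrees(np.arctan2(v[1],v[0]))
def delta(T):  # T=(xyz, yawdeg) -> tool deltas from measured pose
    s=monitor.get_state(); r=R.from_euler("xyz",s["ee_rot"])
    t=R.from_euler("xyz",[np.pi,0,np.radians(T[3])])
    print("turn",np.round((r.inv()*t).as_rotvec(True),2),"shift",np.round(r.inv().apply(np.array(T[:3])-s["eef_pos"]),4),"tcp",s["eef_pos"].round(4),s["ee_rot"].round(4))
E
python3 - <<'E'
from h import *
f=viewer.grab_frame("top"); im=f["frame"]
P=lambda x,y,z: ray(f,(345+(x+.5)/3.7-.5,165+(y+.5)/3.7-.5),z)
cap=P(334,293,.081); rim=P(336,294,.086); mk=P(200,325,.086); pt=P(241,158,.078)
# bright rim-top contour: outer circle from the two edge extremes
print("cap",cap,"rim",rim)
c=(cap+rim)/2
for n,p in(("mark",mk),("ptr",pt)): print(n,p,np.hypot(*(p-c)[:2]),ang(p-c))
for n,q in dict(L=(182,294),Rr=(490,294),T=(336,140),B=(336,447)).items(): print(n,np.hypot(*(P(*q,.086)-c)[:2]))
ph=np.radians(-15); g=c+.069*np.array([np.cos(ph),np.sin(ph),0]); print(g)
delta([g[0],g[1],.18,-105]); 
E
```

```text
cap [ 0.58129523 -0.2160654   0.081     ] rim [ 0.57989349 -0.21571914  0.086     ]
mark [ 0.56514085 -0.14961008  0.086     ] 0.06805982429226379 103.12390848798286
ptr [ 0.64965691 -0.17455332  0.078     ] 0.08048940412882274 30.903587254314846
L 0.07435580654382373
Rr 0.0741036550492723
T 0.07594666454972926
B 0.0744241153628639
[ 0.64724324 -0.23375078  0.0835    ]
turn [ 6.000e-02  2.000e-02 -5.536e+01] shift [-0.5311  0.237   0.0461] tcp [ 0.2267 -0.6355  0.226 ] [ 3.1405e+00 -2.0000e-04 -2.7989e+00]
```

The radii check out: 68 mm for the mark against 69 given, 80.5 for the pointer against 80, and about 75 for the rim. The turn needed is 72° clockwise.

>>> move_arm:
  deltas:
    - [[0,0,-5,-0.035,0.016,0.003,0.045],[0,0,-10,-0.07,0.032,0.006,0.045],[0,0,-15,-0.105,0.047,0.009,0.045],[0,0,-20,-0.14,0.063,0.012,0.045],[0,0,-25,-0.175,0.078,0.015,0.045],[0,0,-30,-0.21,0.094,0.018,0.045],[0,0,-35,-0.245,0.11,0.021,0.045],[0,0,-40,-0.28,0.125,0.024,0.045],[0,0,-45,-0.315,0.14,0.027,0.045],[0,0,-50,-0.35,0.156,0.03,0.045],[0,0,-55.4,-0.385,0.172,0.033,0.045],[0,0,-55.4,-0.415,0.185,0.036,0.045]]
  force: 12

```text
t: 1.2
eef_pos: [0.557, -0.3199, 0.1904]
ee_rot: [-3.141, 0.0, -1.825]
force: [-0.1, -0.8, 0.0]
width: 0.0449
```

```bash
python3 -c "
from h import *
delta([.6472,-.2338,.15,-105])"
```

```text
turn [-0.01  0.01  0.42] shift [-0.1061 -0.0656  0.0404] tcp [ 0.557  -0.3199  0.1904] [-3.1414e+00  1.0000e-04 -1.8253e+00]
```

>>> move_arm:
  deltas:
    - [[0,0,0,-0.03,-0.018,0.012,0.045],[0,0,0,-0.06,-0.037,0.024,0.045],[0,0,0,-0.09,-0.056,0.036,0.045],[0,0,0,-0.105,-0.065,0.04,0.045],[0,0,0,-0.105,-0.065,0.04,0.045],[0,0,0,-0.105,-0.065,0.04,0.045],[0,0,0,-0.105,-0.065,0.04,0.045]]

```text
t: 1.78
eef_pos: [0.645, -0.2377, 0.1507]
ee_rot: [3.141, -0.0, -1.832]
force: [0.7, 0.1, 0.4]
width: 0.0449
```

```bash
python3 - <<'E'
from h import *
delta([.6472,-.2338,.06,-105])
f=viewer.grab_frame("wrist"); cv2.imwrite("pics/w1.png",f["frame"])
E
```

```text
turn [ 0.02 -0.01  0.04] shift [-0.0044 -0.0011  0.0907] tcp [ 0.645  -0.2377  0.1507] [ 3.1413e+00 -2.0000e-04 -1.8319e+00]
```

View pics/w1.png

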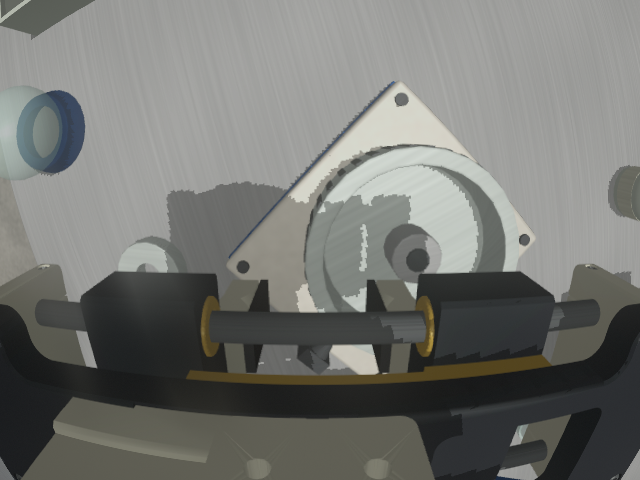

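The wrist view shows the fingers at about x=262 (outside) and x=368 (inside), with the rim wall near x=318 midway between them. I'll descend and grip.

>>> move_arm:
  deltas:
    - [[0,0,0,-0.002,-0.001,0.025,0.045],[0,0,0,-0.004,-0.001,0.05,0.045],[0,0,0,-0.004,-0.001,0.075,0.045],[0,0,0,-0.004,-0.001,0.089,0.045],[0,0,0,-0.004,-0.001,0.089,0.045],[0,0,0,-0.004,-0.001,0.089,0.045]]

```text
t: 2.33
eef_pos: [0.6467, -0.2348, 0.0619]
ee_rot: [3.141, -0.0, -1.833]
force: [-0.3, -0.8, 0.7]
width: 0.045
```

>>> move_arm:
  deltas:
    - [[0,0,0,0,0,0,0.03],[0,0,0,0,0,0,0.02],[0,0,0,0,0,0,0.005],[0,0,0,0,0,0,0.005],[0,0,0,0,0,0,0.005],[0,0,0,0,0,0,0.005]]
  force: 12

```text
t: 2.83
eef_pos: [0.6473, -0.2336, 0.0621]
ee_rot: [3.141, 0.0, -1.832]
force: [-0.2, 0.5, 5.2]
width: 0.012
```

```bash
python3 - <<'E'
from h import *
s=monitor.get_state(); print(s["eef_pos"],s["ee_rot"],s["force"],s["width"],s["q"])
c=np.array([.5806,-.2159]); d=s["eef_pos"][:2]-c; print(np.hypot(*d),ang(d))
r=R.from_euler("xyz",s["ee_rot"]).inv()
# arc rows: axis in tool frame
a=r.apply([*(c-s["eef_pos"][:2]),0]); print("axis in tool",a)
for k in range(6,73,6):
    t=R.from_rotvec([0,0,k],degrees=True); print(k,np.round(a-t.apply(a),4)[:2])
E
```

```text
[ 0.64725835 -0.23362262  0.06205782] [ 3.14146970e+00  2.03218491e-05 -1.83184663e+00] [-0.20245161  0.45934531  5.2480444 ] 0.01204608273058746 [-6.39465779e-02  5.10792191e-01 -1.47194447e-01 -5.56120492e-05
 -9.12926279e-01 -1.97069721e-01]
0.06897409833487589 -14.888922617515192
axis in tool [8.20504932e-05 6.89740490e-02 8.47867188e-06]
6 [0.0072 0.0004]
12 [0.0143 0.0015]
18 [0.0213 0.0034]
24 [0.0281 0.0059]
30 [0.0345 0.0092]
36 [0.0406 0.0131]
42 [0.0462 0.0177]
48 [0.0513 0.0228]
54 [0.0558 0.0284]
60 [0.0598 0.0344]
66 [0.0631 0.0408]
72 [0.0657 0.0476]
```

The opening reads 12.0 mm, which matches the wall thickness, and the TCP sits 69.0 mm from the axis. I'll sweep 36° first.

>>> move_arm:
  deltas:
    - [[0,0,3,0.0036,0.0001,0,0.005],[0,0,6,0.0072,0.0004,0,0.005],[0,0,9,0.0108,0.0008,0,0.005],[0,0,12,0.0143,0.0015,0,0.005],[0,0,15,0.0178,0.0024,0,0.005],[0,0,18,0.0213,0.0034,0,0.005],[0,0,21,0.0247,0.0046,0,0.005],[0,0,24,0.0281,0.0059,0,0.005],[0,0,27,0.0313,0.0075,0,0.005],[0,0,30,0.0345,0.0092,0,0.005],[0,0,33,0.0376,0.0111,0,0.005],[0,0,36,0.0406,0.0131,0,0.005]]

```text
t: 3.83
eef_pos: [0.6249, -0.2686, 0.0621]
ee_rot: [-3.141, 0.001, -2.462]
force: [0.0, 5.7, 3.8]
width: 0.0117
```

```bash
python3 - <<'E'
from h import *
s=monitor.get_state(); print(s["eef_pos"],s["ee_rot"],s["force"],s["width"],s["q"])
c=np.array([.5806,-.2159]); d=s["eef_pos"][:2]-c; print(np.hypot(*d),ang(d),np.degrees(s["ee_rot"][2])+90)
f=viewer.grab_frame("top"); im=f["frame"]
cv2.imwrite("pics/crop2.png",cv2.resize(im[165:325,345:505],None,fx=3.7,fy=3.7,interpolation=cv2.INTER_CUBIC))
E
```

```text
[ 0.6248944  -0.26864921  0.06207953] [-3.14137235e+00  1.46847106e-03 -2.46244673e+00] [0.03133451 5.70140885 3.8173422 ] 0.011662225862421534 [-0.12068956  0.49927591 -0.16737233 -0.00114592 -0.90296712 -0.77025189]
0.06888013109483875 -49.97925196699687 -51.08780514341899
```

View pics/crop2.png

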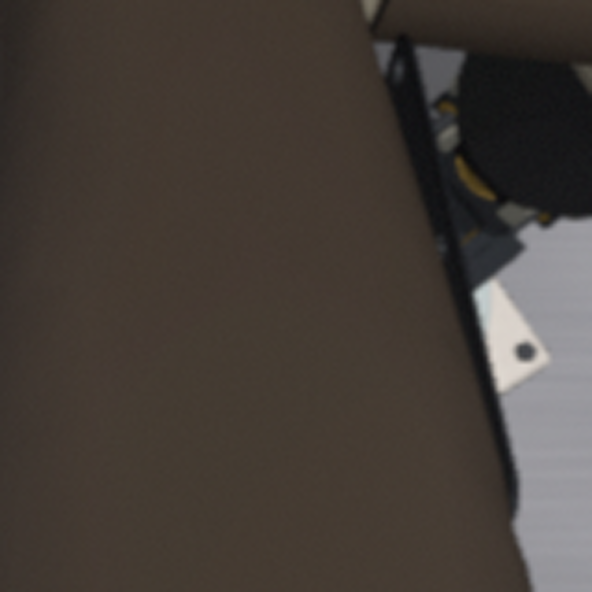

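The arm hides the pulley from the top camera. The forces are small and the grip is holding, so I'll do the second 36°, which uses the same rows in the rotated tool frame.

>>> move_arm:
  deltas:
    - [[0,0,3,0.0036,0.0001,0,0.005],[0,0,6,0.0072,0.0004,0,0.005],[0,0,9,0.0108,0.0008,0,0.005],[0,0,12,0.0143,0.0015,0,0.005],[0,0,15,0.0178,0.0024,0,0.005],[0,0,18,0.0213,0.0034,0,0.005],[0,0,21,0.0247,0.0046,0,0.005],[0,0,24,0.0281,0.0059,0,0.005],[0,0,27,0.0313,0.0075,0,0.005],[0,0,30,0.0345,0.0092,0,0.005],[0,0,33,0.0376,0.0111,0,0.005],[0,0,36,0.0406,0.0131,0,0.005]]

```text
t: 4.88
eef_pos: [0.586, -0.284, 0.0621]
ee_rot: [3.141, 0.003, -3.09]
force: [4.6, 6.7, 2.1]
width: 0.012
```

>>> move_arm:
  deltas:
    - [[0,0,0,0,0,0,0.005],[0,0,0,0,0,0,0.005],[0,0,0,0,0,0,0.005]]

```text
t: 5.13
eef_pos: [0.5854, -0.284, 0.062]
ee_rot: [3.141, 0.002, -3.087]
force: [1.3, 5.6, 3.6]
width: 0.0121
```

```bash
python3 - <<'E'
from h import *
s=monitor.get_state(); print(s["eef_pos"],s["ee_rot"],s["force"],s["width"],s["q"])
c=np.array([.5806,-.2159]); d=s["eef_pos"][:2]-c; print(np.hypot(*d),ang(d),np.degrees(s["ee_rot"][2])+90)
cv2.imwrite("pics/side2.png",viewer.grab_frame("side")["frame"])
cv2.imwrite("pics/w2.png",viewer.grab_frame("wrist")["frame"])
E
```

```text
[ 0.58537422 -0.28403511  0.06204633] [ 3.14104145e+00  1.55601357e-03 -3.08739297e+00] [1.25252494 5.63733949 3.64616889] 0.012057333511113036 [-1.53046545e-01  4.58558317e-01 -2.39577462e-01 -1.12343487e-03
 -8.71251560e-01 -1.36282693e+00]
0.06830217145456646 -85.9918408230444 -86.89458691919614
```

View pics/side2.png

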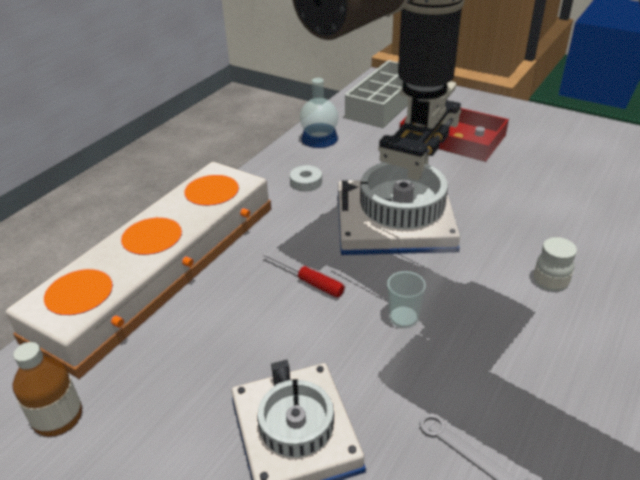

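The engraved line now appears to point at the pointer, near (365,183). The small pulley looks unchanged. I'll release, lift and retreat so the top camera can check.

>>> move_arm:
  deltas:
    - [[0,0,0,0,0,0,0.04],[0,0,0,0,0,0,0.04],[0,0,0,0,0,0,0.04],[0,0,0,0,0,0,0.04],[0,0,0,0,0,0,0.04],[0,0,0,0,0,-0.02,0.04],[0,0,0,0,0,-0.05,0.04],[0,0,0,0,0,-0.08,0.04],[0,0,0,0,0,-0.12,0.04],[0,0,0,0,0,-0.15,0.04],[0,0,0,0,0,-0.15,0.04]]

```text
t: 6.15
eef_pos: [0.5875, -0.2865, 0.2195]
ee_rot: [-3.137, 0.01, -3.088]
force: [-0.2, -0.3, 1.5]
width: 0.04
```

>>> move_arm:
  deltas:
    - [[0,0,0,0.02,-0.03,0,0.04],[0,0,0,0.04,-0.06,0,0.04],[0,0,0,0.06,-0.09,0,0.04],[0,0,0,0.08,-0.12,0,0.04],[0,0,0,0.1,-0.15,0,0.04],[0,0,0,0.12,-0.18,0,0.04],[0,0,0,0.14,-0.21,0,0.04],[0,0,0,0.16,-0.24,0,0.04],[0,0,0,0.18,-0.27,0,0.04],[0,0,0,0.2,-0.29,0,0.04],[0,0,0,0.22,-0.31,0,0.04],[0,0,0,0.24,-0.32,0,0.04]]

```text
t: 7.15
eef_pos: [0.3602, -0.6193, 0.2106]
ee_rot: [3.141, -0.001, -3.09]
force: [-0.5, -0.2, 0.7]
width: 0.0398
```

>>> move_arm:
  deltas:
    - [[0,0,0,0,0,0,0.04],[0,0,0,0,0,0,0.04],[0,0,0,0,0,0,0.04],[0,0,0,0,0,0,0.04]]

```text
t: 7.48
eef_pos: [0.3625, -0.6167, 0.2115]
ee_rot: [3.142, 0.0, -3.088]
force: [-0.3, 0.5, 1.1]
width: 0.04
```

```bash
python3 - <<'E'
from h import *
s=monitor.get_state(); print(s["t"],s["eef_pos"],s["force"],np.abs(s["qd"]).max())
a=cv2.imread("pics/top0.png"); im=viewer.grab_frame("top")["frame"]
cv2.imwrite("pics/crop3.png",cv2.resize(im[165:325,345:505],None,fx=3.7,fy=3.7,interpolation=cv2.INTER_CUBIC))
print("small diff",cv2.absdiff(a,im)[235:355,120:240].max())
E
```

```text
7.4833 [ 0.36253108 -0.61673412  0.21153873] [-0.27653164  0.46267517  1.05971825] 0.00919770973337015
small diff 6
```

View pics/crop3.png

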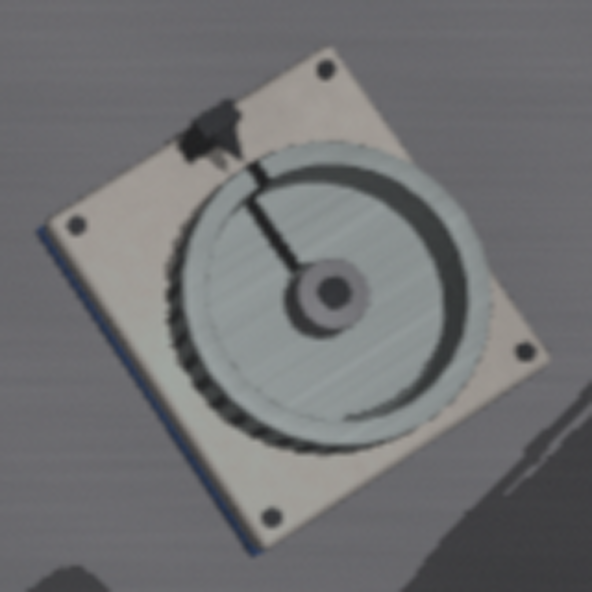

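The line now crosses the rim at about (259,175), with the cone tip at (241,158). I'll put a number on the error, and check the pointer direction against the mount's screw holes.

```bash
python3 - <<'E'
from h import *
f=viewer.grab_frame("top")
P=lambda x,y,z: ray(f,(345+(x+.5)/3.7-.5,165+(y+.5)/3.7-.5),z)
c=np.array([.5806,-.2159,0])
for n,p in dict(mark=P(259,175,.086),ptr=P(241,158,.078)).items(): print(n,np.hypot(*(p-c)[:2]),ang(p-c))
print("floor line dir",ang(P(253,205,.048)-P(296,268,.048)))
tl,tr,br,bl=[P(*q,.035) for q in((77,225),(326,69),(525,352),(272,517))]
print("mount",ang(tl-bl),ang(tr-br))
E
```

```text
mark 0.06788450738562349 30.64791590089375
ptr 0.08048853631713147 30.910369764420313
floor line dir 31.77356203230842
mount 31.9764741194365 31.89433462048316
```

The mark is within about 1° of the pointer by each estimate, so I'll hand in.

```bash
python3 -c "
from station import arm
print(arm.job_done())"
```

```text
the job is handed in; nothing more can be done
None
```

I gripped the large pulley's rim wall at 12 N, well clear of the pointer, and turned it 72° clockwise. I then released it, retreated and handed the job in at about 7.6 s; no verdict was reported.

**Alignment:** in the last top view the mark is at 30.6° and the pointer tip at 30.9°, against a tolerance of 10°. The line on the pocket floor (31.8°) and the mount's screw holes (31.9°) agree to about 1°.

**Small pulley:** a top-view comparison with the start shows no visible change (largest pixel difference 6, noise level).

**Arm:** it was standing clear of everything, with about 1 N residual at the wrist. No readout passed about 8.5 N.

**Disagreements:** no check failed. I did not view the top image at hand-in, only measured from the one just before it. Mid-turn, the arm blocked the top view, so I used the side camera until it had moved away.

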